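# Clear the repair bench scrap and close the scrap bin

### The arm

A 6-joint arm with a two-finger parallel gripper is mounted at the origin on the work surface. World frame = base frame: x ahead of the robot, y to its left, z up, the work surface at z = 0. Lengths are in m, angles in rad, forces in N, time in s.
With the tool pointing down it reaches from about 0.35 to 0.975 m from the base axis. Payload 4.9 kg.
Tool frame: the origin (TCP) lies midway between the tips of the shut fingers; the grasp point (between the pads) lies ctrl.tcp_to_grasp behind it (ctrl.tcp_to_grasp is the distance from the TCP to the grasp point, in m); z points along the fingers, y is the direction in which the jaws open and shut (so a half turn about z gives the same grasp; the last joint's range is limited). The gripper opens to 85 mm and grips with 20 to 120 N. Pads are 22 mm wide; open, the fingers measure 114 mm over their backs; the gripper's body (76 mm by 85 mm) begins 54 mm behind the grasp point. The pads swing forward as they close: fully open they stand 13 mm farther back than shut.
Start: joints at [0.995, 0.053, 1.613, -0, 1.476, -0.119], TCP at [0.276, 0.561, 0.231] pointing down, gripper open.
Joint ranges: [-3.01, 3.01], [-1.01, 2.22], [0.06, 2.58], [-1.02, 4.17], [0.09, 2.62], [-3.14, 3.14]. Speed limits (rad/s): [2.57, 2.57, 3.14, 3.14, 3.14, 3.14].

### API

Orientations are given as a rotation vector (axis times angle).
In Python, from station import ctrl, get_image, calibration, finish_job, models gives the robot as it stands.
- The arm moves only by the shell command python3 -m creep 'ROWS' [FORCE]. ROWS is JSON, a list of rows, each a list of 7 numbers: the opening, from 0 (shut) to 1 (fully open), then the shift along the tool's x, y, z in m, then the turn, a rotation vector about the tool's x, y, z in degrees. A call has 1 to 20 rows; each row shifts and turns the commanded pose from where the row before left it, along the tool's axes as they then stand; what a row does not reach is not made up. A row lasts 1/10 s, in which the tool goes at most 50 mm and 8.59 degrees, less where a joint would pass 70% of its speed; a pose out of reach is approached as far as the arm can. A call with a gripper value outside its range is refused whole. The fingers move at their own pace and stop on an object; FORCE is the grip in N (left out, the last holds). Time passes only in rows, so rows that do not move let the fingers close. It gives the time, the measured TCP pose, the force and the opening at its end, in the units of the state.
- ctrl.get_obs(): the state, without advancing time (a new reading comes with each control period).
- get_image(name): name is "scene" or "top"; returns the picture (384x512x3 uint8, red, green, blue); there is no depth.
- calibration(name): a dict with "mtx" (3x3 intrinsics, pixels), "R" (3x3) and "t" (3): a world point X has camera coordinates R X + t. Camera axes: x right, y down, z forward; pixel columns grow to the right and rows downward; lengths in m; the calibration is good to about 2 mm. A picture is of the moment at which its call begins. calibration takes no time and is no camera call.
- finish_job(): hands the job in, once; it reports no verdict.
Trained networks look in the newest picture that a camera, given by its name, has taken for a name from the list of things; names that differ only in an ending like _2 or _b are one class to them, and where a whole thing is asked for, a point or a joint stands for the part that bears it (a point fixed in the world has none). Each returns a list of dicts, best first, with "conf" (0 to 1); they miss things now and then, are a little off and sometimes report something else, mostly with a low value. They report only what shows in the picture. A call takes as long as a camera call. They do not tell look-alikes from the thing itself.
- models.search_frame(camera, name): "extent" ([left, top, right, bottom] in pixels, round what is visible of it).
The state is a dict: "t": time; "q": joint angles; "dq": joint speeds; "effort": joint torques, N m; "tool_pos": TCP position; "tool_rot": TCP orientation; "contact_force": force on the tool from outside, world axes, zero at the start; "wrist_torque": the same for the moment, N m; "opening": finger opening in m.
Only numpy, scipy, OpenCV 4.12 (cv2) and the standard library are available. Lean on these libraries where they do the work, as an engineer would, in place of code of your own. Each camera call takes 0.05 s, during which the arm holds its last target. There are 200 camera calls.

### The job

Gather every stray finned heat sink off the bench into the open-fronted aluminium tray that already holds the spent motors, then tip the tray over its sloped front lip so that everything in it goes into the scrap bin. Set the empty tray back on the silicone mat, about the middle of it, and lower the bin's lid squarely down its guide rod until it lies flat on the rim and covers the bin. Leave the other things on the bench where they are.

Things in the scene. Friction and masses are not known exactly. Their poses are not given: they have to be found in the camera images.
- bin: Fixed dark sheet-metal scrap bin, open top, 180 x 180 mm outside, 95 mm high, walls 4 mm. Origin at the centre of its underside, z up. A vertical guide rod stands beside the middle of its +x side.
- rod_top (a point): Centre of the top of the bin's steel guide rod: 14 mm in diameter, at bin x = 112 mm, top 197 mm above the bench (last 8 mm tapered), on a 44 x 50 x 12 mm foot.
- lid: Loose dark steel lid, 0.38 kg: plate 184 x 184 x 8 mm, origin at the centre of its underside, z up. A drilled guide block sits on its +x side. Black handle on the plate's middle: upright block 12 mm thick (x), 64 mm long (y), from 8 to 50 mm above the underside. Seated on the bin its origin is 95 mm above the bin's, its x axis along the bin's.
- lid_hole (a point): Lower mouth of the hole in the lid's steel guide block. Block 40 (x) x 44 (y) x 24 mm high, at lid x = 112 mm, underside flush with the plate's; upright through hole 20 mm in diameter for the bin's rod.
- mat: Fixed red silicone mat, 220 (x) x 200 (y) x 3 mm, origin at the centre of its underside. The tray's place is on it, the tray's origin over the mat's, any way round.
- tray: Loose aluminium tray, 0.22 kg empty, 160 (x, -84 to +76) x 150 mm (y); floor and walls 4 mm thick, walls 40 mm high on three sides, front (-x) open. Origin in the underside, z up. Black upright handle block outside the rear (+x) wall: 12 mm thick (x from 76 to 88), 60 mm long (y), 37 to 95 mm above the underside; pinch its thickness above the wall.
- tray_lip (a point): Middle of the upper front edge of the tray's sloped lip (tray x = -84, z = 10.5 mm): from x = -60 to -84 mm the floor rises outward by 20 degrees. Parts slide out over it once the tray is tipped about 60 degrees front down.
- sink0: Finned aluminium heat sink, 60 (x) x 40 (y) x 34 mm (z) block, about 70 g, origin at the centre of its underside. Two to four are present, strewn flat on the bench; the absent ones read None from the start.
- sink1: Finned aluminium heat sink, 60 (x) x 40 (y) x 34 mm (z) block, about 70 g, origin at the centre of its underside. Two to four are present, strewn flat on the bench; the absent ones read None from the start.
- sink2: Finned aluminium heat sink, 60 (x) x 40 (y) x 34 mm (z) block, about 70 g, origin at the centre of its underside. Two to four are present, strewn flat on the bench; the absent ones read None from the start.
- sink3: Finned aluminium heat sink, 60 (x) x 40 (y) x 34 mm (z) block, about 70 g, origin at the centre of its underside. Two to four are present, strewn flat on the bench; the absent ones read None from the start.
- motor0: Spent flat motor, a dark disc 42 mm in diameter and 24 mm high, about 70 g, origin at the centre of its underside. One to three are present, standing in the rear of the tray along its rear wall (tray x about 48 mm; y -44, 0 or 44 mm); the absent ones read None from the start.
- motor1: Spent flat motor, a dark disc 42 mm in diameter and 24 mm high, about 70 g, origin at the centre of its underside. One to three are present, standing in the rear of the tray along its rear wall (tray x about 48 mm; y -44, 0 or 44 mm); the absent ones read None from the start.
- motor2: Spent flat motor, a dark disc 42 mm in diameter and 24 mm high, about 70 g, origin at the centre of its underside. One to three are present, standing in the rear of the tray along its rear wall (tray x about 48 mm; y -44, 0 or 44 mm); the absent ones read None from the start.
- tape: Bystander: roll of white tape, 70 mm across, 24 mm high.
- meter: Bystander: yellow multimeter 150 x 80 x 36 mm.
- spray: Bystander: spray can, 48 mm across, 150 mm high.
- driver: Bystander: screwdriver with an orange handle.
- flux: Bystander: small jar, 40 mm across, 70 mm high.
There are look-alikes about, which are no part of the job. What is shaped like the sink3 but turquoise is not meant. Leave any pink look-alike of the motor2 alone.

How it is judged:
On the way, in this order (a step that is already met when the one before it is completed fails the run):
1. every heat sink present lies in the tray, let go, together with the motors (x of sink0 in the frame of tray between -0.085 and 0.075 m and y of sink0 in the frame of tray between -0.075 and 0.075 m and z of sink0 in the frame of tray between -0.005 and 0.075 m and x of sink1 in the frame of tray between -0.085 and 0.075 m and y of sink1 in the frame of tray between -0.075 and 0.075 m and z of sink1 in the frame of tray between -0.005 and 0.075 m and x of sink2 in the frame of tray between -0.085 and 0.075 m and y of sink2 in the frame of tray between -0.075 and 0.075 m and z of sink2 in the frame of tray between -0.005 and 0.075 m and x of sink3 in the frame of tray between -0.085 and 0.075 m and y of sink3 in the frame of tray between -0.075 and 0.075 m and z of sink3 in the frame of tray between -0.005 and 0.075 m and x of motor0 in the frame of tray between -0.085 and 0.075 m and y of motor0 in the frame of tray between -0.075 and 0.075 m and z of motor0 in the frame of tray between -0.005 and 0.075 m and x of motor1 in the frame of tray between -0.085 and 0.075 m and y of motor1 in the frame of tray between -0.075 and 0.075 m and z of motor1 in the frame of tray between -0.005 and 0.075 m and x of motor2 in the frame of tray between -0.085 and 0.075 m and y of motor2 in the frame of tray between -0.075 and 0.075 m and z of motor2 in the frame of tray between -0.005 and 0.075 m and contact force between the fingers and sink0 below 0.5 N and contact force between the fingers and sink1 below 0.5 N and contact force between the fingers and sink2 below 0.5 N and contact force between the fingers and sink3 below 0.5 N and angle between tray's own z axis and vertical below 0.2 rad), for 0.2 s.
2. the tray is tipped (over 26 degrees) with its lip over the bin (angle between tray's own z axis and vertical above 0.45 rad and horizontal distance between tray_lip and bin below 0.13 m and height (world z) of tray_lip above 0.04 m).
3. every part lies in the bin (x of sink0 in the frame of bin between -0.088 and 0.088 m and y of sink0 in the frame of bin between -0.088 and 0.088 m and z of sink0 in the frame of bin between 0 and 0.093 m and x of sink1 in the frame of bin between -0.088 and 0.088 m and y of sink1 in the frame of bin between -0.088 and 0.088 m and z of sink1 in the frame of bin between 0 and 0.093 m and x of sink2 in the frame of bin between -0.088 and 0.088 m and y of sink2 in the frame of bin between -0.088 and 0.088 m and z of sink2 in the frame of bin between 0 and 0.093 m and x of sink3 in the frame of bin between -0.088 and 0.088 m and y of sink3 in the frame of bin between -0.088 and 0.088 m and z of sink3 in the frame of bin between 0 and 0.093 m and x of motor0 in the frame of bin between -0.088 and 0.088 m and y of motor0 in the frame of bin between -0.088 and 0.088 m and z of motor0 in the frame of bin between 0 and 0.093 m and x of motor1 in the frame of bin between -0.088 and 0.088 m and y of motor1 in the frame of bin between -0.088 and 0.088 m and z of motor1 in the frame of bin between 0 and 0.093 m and x of motor2 in the frame of bin between -0.088 and 0.088 m and y of motor2 in the frame of bin between -0.088 and 0.088 m and z of motor2 in the frame of bin between 0 and 0.093 m), for 0.2 s.
At the end, for the whole second after the job is handed in: All heat sinks and motors lie in the bin; the tray stands level on the mat, within 60 mm of its middle along each mat axis; the lid is on the rod, flat on the rim (within 4 mm of height, 0.04 rad), turned at most 0.1 rad from the bin; all at rest (all of step 3 and x of tray in the frame of mat between -0.06 and 0.06 m and y of tray in the frame of mat between -0.06 and 0.06 m and z of tray in the frame of mat below 0.008 m and angle between tray's own z axis and vertical below 0.08 rad and linear speed of each of tray, lid below 0.02 m/s and horizontal distance between lid_hole and rod_top below 0.006 m and angle between lid's own z axis and vertical below 0.04 rad and angle between the x axis of lid and the x axis of bin, either way round below 0.1 rad and z of lid in the frame of bin between 0.09 and 0.099 m and x of lid in the frame of bin between -0.012 and 0.012 m and y of lid in the frame of bin between -0.015 and 0.015 m); the robot touches nothing.
It fails at once if a bystander (tape roll, multimeter, spray can, screwdriver or jar) is pushed more than 50 mm (distance of any of tape, meter, spray, driver, flux from where it was at the start of the episode above 0.05 m).
Of sink0, sink1, sink2, sink3 only 2 to 4 are there at a start; the rules pass over those that are not, and their reading is None.
Of motor0, motor1, motor2 only 1 to 3 are there at a start; the rules pass over those that are not, and their reading is None.
At some moment in a run one of sink0, sink1, sink2, sink3, lid may be knocked a few centimetres aside while the robot is not near it.
It also fails if it takes over 210 s, if anything falls off the work surface, if the arm or the gripper's body presses on something with over 40 N, if the wrist force passes 120 N, or if a joint passes its speed limit or range.

## Working session

There is one attempt and no reset: what is moved stays moved. The work goes in short steps, Python scripts to look and compute and a shell command to move; the robot and the scene stay as the last step left them, time stands still between calls to the robot, and variables do not carry over. Pictures are saved under pics/ and viewed, about 12 in all and at most 16, crops included, and the job is handed in when it is done.

```bash
mkdir -p pics; ls; cat > h.py <<'E'
import numpy as np, cv2
from station import ctrl,get_image,calibration,models
from scipy.spatial.transform import Rotation as Ro
def pix(cam,X):
    c=calibration(cam); p=np.array(c['mtx'])@(np.array(c['R'])@np.array(X,float)+np.array(c['t'])); return p[:2]/p[2]
def ray(cam,uv,z):
    c=calibration(cam); R=np.array(c['R']);t=np.array(c['t']);C=-R.T@t
    d=R.T@np.linalg.inv(np.array(c['mtx']))@np.array([uv[0],uv[1],1.]); return C+d*(z-C[2])/d[2]
def save(cam,name,crop=None,scale=1):
    im=get_image(cam)
    cv2.imwrite('pics/raw_'+name+'.png',im[...,::-1])
    if crop: im=im[crop[1]:crop[3],crop[0]:crop[2]]
    im=cv2.resize(im,None,fx=scale,fy=scale,interpolation=cv2.INTER_CUBIC)
    cv2.imwrite('pics/'+name+'.png',im[...,::-1])
E
python3 - <<'E'
from h import *
a=get_image('scene');b=get_image('top')
cv2.imwrite('pics/a_s.png',cv2.resize(a,(768,576))[...,::-1]);cv2.imwrite('pics/a_t.png',cv2.resize(b,(768,576))[...,::-1])
for c in('top','scene'):
  k=calibration(c);print(c,-np.array(k['R']).T@np.array(k['t']),np.array(k['mtx'])[0,0], np.array(k['R']).round(2).tolist())
for n in ['bin','rod_top','lid','lid_hole','mat','tray','tray_lip','sink0','motor0']:
  print(n,[(round(d['conf'],2),np.round(d['extent']).tolist()) for d in models.search_frame('top',n)])
print(ctrl.get_obs(),ctrl.tcp_to_grasp)
E
```

```text
pics
top [ 0.13891792 -0.02869695  1.67965095] 468.9928055999763 [[0.04, -1.0, 0.0], [-0.98, -0.04, -0.21], [0.21, 0.0, -0.98]]
scene [ 0.89221866 -0.71575477  0.97174544] 405.9359625549635 [[0.85, 0.52, -0.01], [0.36, -0.6, -0.71], [-0.38, 0.6, -0.71]]
bin [(0.6, [228.0, 109.0, 287.0, 185.0])]
rod_top [(0.75, [230.0, 109.0, 284.0, 184.0])]
lid []
lid_hole [(0.71, [130.0, 158.0, 188.0, 224.0]), (0.16, [328.0, 190.0, 336.0, 201.0])]
mat [(0.96, [298.0, 176.0, 360.0, 242.0])]
tray [(0.7, [308.0, 181.0, 350.0, 234.0]), (0.62, [326.0, 188.0, 332.0, 199.0])]
tray_lip [(0.66, [303.0, 179.0, 352.0, 232.0])]
sink0 [(0.62, [209.0, 199.0, 226.0, 217.0]), (0.57, [268.0, 204.0, 282.0, 222.0]), (0.56, [331.0, 270.0, 349.0, 282.0]), (0.51, [192.0, 232.0, 207.0, 243.0])]
motor0 [(0.69, [318.0, 154.0, 332.0, 167.0]), (0.65, [325.0, 190.0, 333.0, 200.0]), (0.63, [332.0, 188.0, 347.0, 202.0])]
{'t': 0.55, 'q': array([ 9.94969449e-01,  5.26771249e-02,  1.61289100e+00,  9.99137600e-06,
        1.47598669e+00, -1.18989834e-01]), 'dq': array([-7.88095660e-04,  5.09475227e-05, -2.17488008e-04,  5.43707271e-04,
       -1.00754106e-03, -2.48433771e-03]), 'effort': array([ 1.12146554e-05, -3.93320203e+01, -3.70132434e+01, -1.93895889e-04,
        1.09742403e-03,  1.51848974e-05]), 'tool_pos': array([0.27568034, 0.56090277, 0.23132315]), 'tool_rot': array([7.11374743e-01, 3.05998827e+00, 6.11961811e-05]), 'contact_force': array([-0.07022121, -0.26843594,  0.24561664]), 'wrist_torque': array([0.03020938, 0.02417819, 0.04058655]), 'opening': 0.08566285382272755} 0.0187
```

View pics/a_t.png

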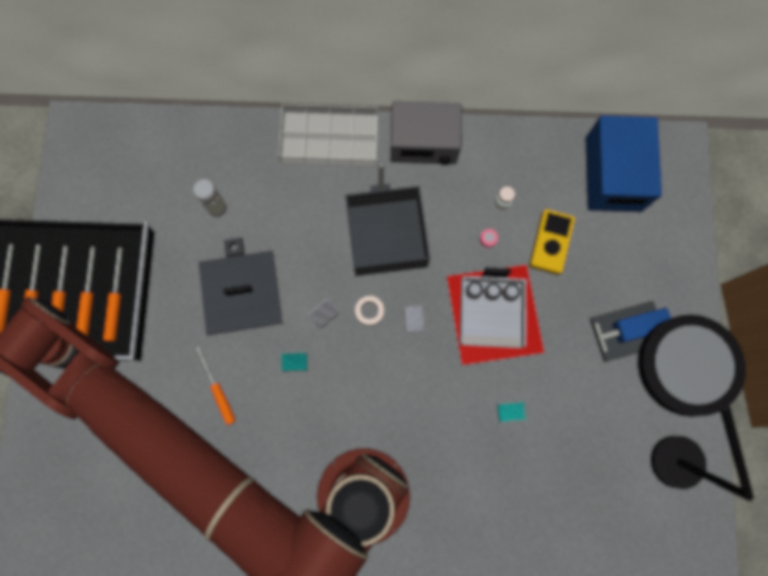

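View pics/a_s.png

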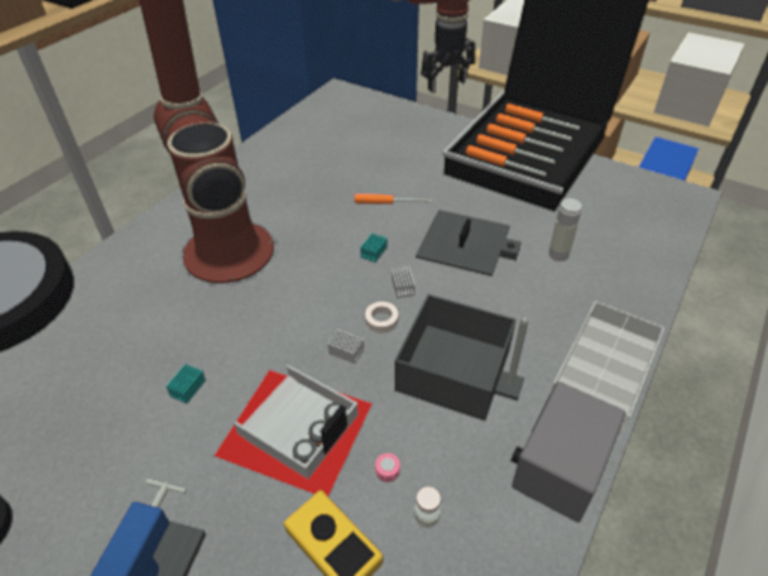

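The top view shows two grey sinks at about (215,208) and (276,213) px in the native picture. The lid is at (160,195), the bin at (258,150), and the tray with 3 motors at (329,208) on the mat. The turquoise blocks and the pink disc are look-alikes. I'll measure poses from enlarged crops.

```bash
python3 - <<'E'
from h import *
b=np.ascontiguousarray(get_image('top'))
cv2.imwrite('pics/raw_t.png',b[...,::-1])
def big(x0,y0,x1,y1,s,n):
    im=cv2.resize(b[y0:y1,x0:x1],None,fx=s,fy=s,interpolation=cv2.INTER_CUBIC)
    for x in range(x0,x1,10): cv2.putText(im,str(x),((x-x0)*s,8),0,.33,(255,255,0));cv2.line(im,((x-x0)*s,10),((x-x0)*s,16),(255,255,0))
    for y in range(y0,y1,10): cv2.putText(im,str(y),(0,(y-y0)*s+4),0,.33,(255,255,0))
    cv2.imwrite(n,im[...,::-1])
big(125,105,295,232,4,'pics/b1.png')
big(290,150,370,245,6,'pics/b2.png')
g=cv2.cvtColor(b,cv2.COLOR_RGB2GRAY).astype(int); sat=b.max(2).astype(int)-b.min(2)
# sink: minus bg
for n,(u,v) in dict(s1=(215,208),s2=(276,213)).items():
    w=b[v-14:v+15,u-14:u+15].astype(int); bg=np.median(w.reshape(-1,3),0); m=(abs(w-bg).sum(2)>30)&1
    m=m.astype(np.uint8)
    cs,_=cv2.findContours(m,0,1); c=max(cs,key=cv2.contourArea)
    P=(c[:,0]+[u-14,v-14]); W=np.array([ray('top',p,.034)[:2] for p in P],np.float32)
    print(n,cv2.minAreaRect((W*1000).astype(np.float32)))
hsv=cv2.cvtColor(b,cv2.COLOR_RGB2HSV)
E
```

```text
s1 ((396.5176696777344, 96.6837158203125), (11.851236343383789, 53.93798065185547), 35.096134185791016)
s2 ((409.53839111328125, -105.67759704589844), (57.709346771240234, 42.66872024536133), 1.5895289182662964)
```

View pics/b1.png

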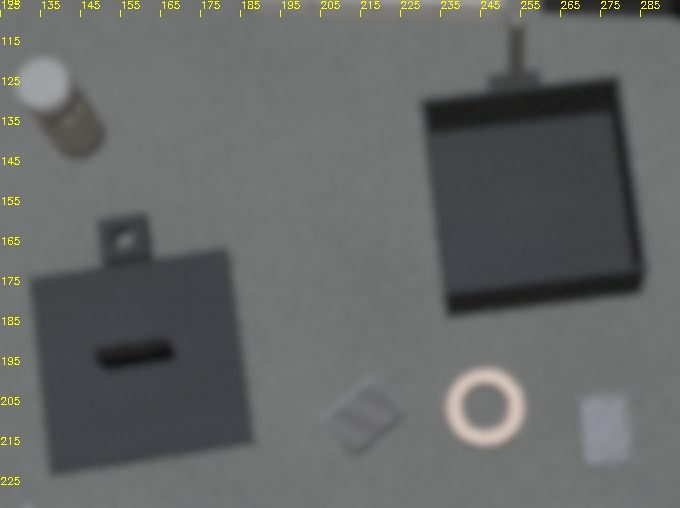

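View pics/b2.png

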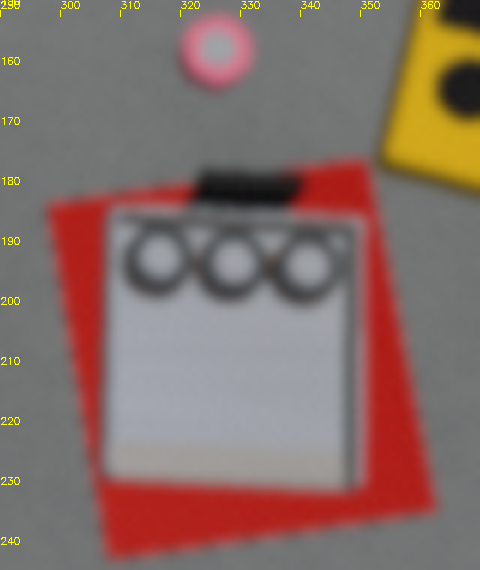

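```bash
cat >> h.py <<'E'
from scipy.optimize import least_squares
def fit(pts,z0=0,yaw0=0,xy0=(.45,0)):
    """pts: list of (cam,(u,v),(bx,by,bz))"""
    def W(p,b): c,s=np.cos(p[2]),np.sin(p[2]); return [p[0]+c*b[0]-s*b[1],p[1]+s*b[0]+c*b[1],z0+b[2]]
    r=least_squares(lambda p:np.concatenate([pix(c,W(p,b))-uv for c,uv,b in pts]),[*xy0,yaw0])
    return r.x, np.sqrt((r.fun**2).mean())
E
python3 - <<'E'
from h import *
q=lambda X,Y:(125+X/4-.4,105+Y/4-.4)
q2=lambda X,Y:(290+X/6-.4,150+Y/6-.4)
T='top'
def box(hx0,hx1,hy,z): return [(hx1,hy,z),(hx1,-hy,z),(hx0,-hy,z),(hx0,hy,z)]  # TL,TR,BR,BL
def f(n,px,bd,**k):
    r=fit([(T,p,b) for p,b in zip(px,bd)],**k); print(n,r[0].round(4),'yawdeg',np.degrees(r[0][2]).round(1),'rms',r[1].round(2)); return r[0]
lid=f('lid',[q(31,279),q(228,248),q(254,442),q(50,473),q(125,242)],box(-.092,.092,.092,.008)+[(.112,0,.024)])
bn=f('bin',[q(421,100),q(617,78),q(641,272),q(444,296),q(516,27)],box(-.09,.09,.09,.095)+[(.112,0,.197)])
tr=f('tray',[q2(108,207),q2(368,212),q2(366,487),q2(103,480)],box(-.084,.076,.075,.04),z0=.003)
mt=f('mat',[q2(48,205),q2(368,158),q2(438,510),q2(110,560)],box(-.11,.11,.10,.003))
# sinks: minAreaRect w/ local threshold
s2=f('s2',[q(580,397),q(629,395),q(633,463),q(583,466)],box(-.03,.03,.02,.034))
s1=f('s1',[q(372,377),q(403,414),q(357,455),q(326,416)],box(-.03,.03,.02,.034),yaw0=-.8)
print('rod px',pix(T,[bn[0]+.112*np.cos(bn[2]),bn[1]+.112*np.sin(bn[2]),.197]))
im=get_image('scene')
def dr(p,bd,z0=0):
    c,s=np.cos(p[2]),np.sin(p[2])
    P=[pix('scene',[p[0]+c*b[0]-s*b[1],p[1]+s*b[0]+c*b[1],z0+b[2]])*2+.5 for b in bd]
    cv2.polylines(big,[np.array(P,np.int32)],True,(0,255,0),1)
big=cv2.resize(im,None,fx=2,fy=2)
dr(lid,box(-.092,.092,.092,.008));dr(lid,box(.092,.132,.022,.024));dr(lid,box(-.006,.006,.032,.05));dr(bn,box(-.09,.09,.09,.095));dr(bn,[(.112,0,0),(.112,0,.197)])
dr(tr,box(-.084,.076,.075,.04),.003);dr(tr,box(.076,.088,.03,.095),.003);dr(mt,box(-.11,.11,.1,.003));dr(s1,box(-.03,.03,.02,.034));dr(s2,box(-.03,.03,.02,.034))
cv2.imwrite('pics/c.png',big[190:700,250:1000][...,::-1] if 0 else big[230:680,250:850][...,::-1])
E
```

```text
lid [0.4622 0.3164 0.191 ] yawdeg 10.9 rms 0.44
bin [ 0.6135 -0.0316  0.154 ] yawdeg 8.8 rms 0.63
tray [ 4.361e-01 -2.922e-01 -4.000e-04] yawdeg -0.0 rms 0.64
mat [ 0.4329 -0.3015  0.1847] yawdeg 10.6 rms 0.17
s2 [ 0.409  -0.1062  0.079 ] yawdeg 4.5 rms 0.43
s1 [ 0.4145  0.1088 -0.8192] yawdeg -46.9 rms 0.74
rod px [253.63062777 110.53600294]
```

View pics/c.png

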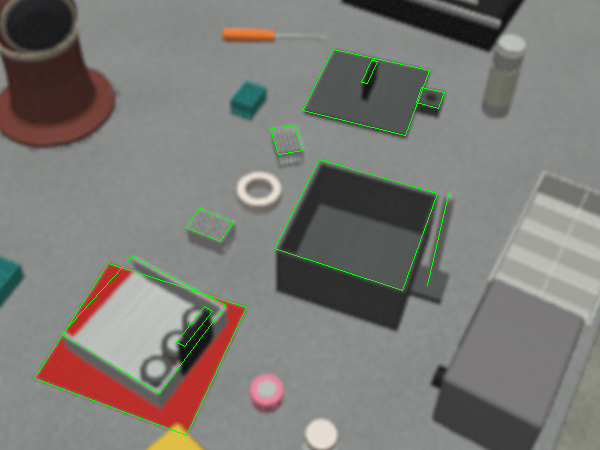

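The fitted outlines match the scene view well: two sinks, with tray yaw at about 0 and lid and bin at about 10°. I'll write a move calculator and then go to sink1.

```bash
cat >> h.py <<'E'
def go(x,y,z,yh):
    """needed turn about tool z (deg) so that tool y heads yh deg (mod 180), then shift (mm) in tool axes after that turn"""
    o=ctrl.get_obs(); R=Ro.from_rotvec(o['tool_rot']).as_matrix()
    h=np.degrees(np.arctan2(R[1,1],R[0,1])); d=(yh-h+90)%180-90
    R2=Ro.from_euler('z',d,degrees=True).as_matrix()@R
    s=R2.T@(np.array([x,y,z])-o['tool_pos'])
    print('t',round(o['t'],1),'pos',o['tool_pos'].round(4),'tilt',np.degrees(np.arccos(-R[2,2])).round(2),'tool z turn',round(-d,2),'shift mm',(s*1000).round(1),'F',np.round(o['contact_force'],1),'open',round(o['opening'],4),'q6',round(o['q'][5],2))
E
python3 -c "
from h import *
go(.4145,.1088,.13,43)"
```

```text
t 0.7 pos [0.2756 0.5609 0.2313] tilt 0.0 tool z turn 20.83 shift mm [-425.4 -206.8  101.3] F [0.5 0.6 0. ] open 0.0853 q6 -0.12
```

```bash
python3 -m creep '[[1,0,0,0,0,0,6.95],[1,0,0,0,0,0,6.95],[1,0,0,0,0,0,6.95],[1,-0.0425,-0.0207,0.010,0,0,0],[1,-0.0425,-0.0207,0.010,0,0,0],[1,-0.0425,-0.0207,0.010,0,0,0],[1,-0.0425,-0.0207,0.010,0,0,0],[1,-0.0425,-0.0207,0.010,0,0,0],[1,-0.0425,-0.0207,0.010,0,0,0],[1,-0.0425,-0.0207,0.010,0,0,0],[1,-0.0425,-0.0207,0.010,0,0,0],[1,-0.0425,-0.0207,0.010,0,0,0],[1,-0.0425,-0.0207,0.010,0,0,0],[1,0,0,0,0,0,0],[1,0,0,0,0,0,0]]'
python3 - <<'E'
from h import *
go(.4145,.1088,.004,43)
save('scene','d',(150,90,350,290),3)
E
```

```text
t: 2.15
tool_pos: [0.414, 0.108, 0.1312]
tool_rot: [-1.258, -2.878, -0.0]
contact_force: [-0.0, 0.5, 0.2]
opening: 0.0855
t 2.1 pos [0.414  0.108  0.1312] tilt 0.03 tool z turn -0.2 shift mm [  0.2   0.9 127.2] F [-0.   0.5  0.2] open 0.0855 q6 -0.67
```

View pics/d.png

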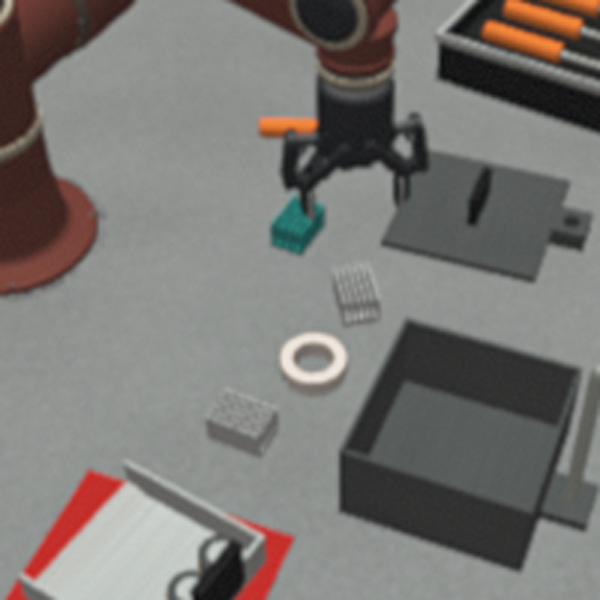

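Sink1 is still in place at crop (355,290), below the open jaws, and the jaws are aligned across its short side. Next I descend and grip.

```bash
python3 -m creep '[[1,0,0,0.042,0,0,0],[1,0,0,0.042,0,0,0],[1,0,0,0.025,0,0,0],[1,0,0.001,0.017,0,0,0],[1,0,0,0,0,0,0],[0,0,0,0,0,0,0],[0,0,0,0,0,0,0],[0,0,0,0,0,0,0],[0,0,0,0,0,0,0],[0,0,0,0,0,0,0],[0,0,0,0,0,0,0],[0,0,0,0,0,0,0]]' 40
python3 -c "
from h import *
go(.411,-.326,.15,0)"
```

```text
t: 3.4
tool_pos: [0.4162, 0.1098, 0.007]
tool_rot: [1.253, 2.879, 0.003]
contact_force: [-1.3, 0.6, 6.6]
opening: 0.0392
t 3.4 pos [0.4162 0.1098 0.007 ] tilt 0.17 tool z turn 42.97 shift mm [-436.    -4.8 -142.5] F [-1.3  0.6  6.6] open 0.0392 q6 -0.67
```

```bash
python3 -m creep '[[0,0,0,-0.02,0,0,0],[0,0,0,-0.041,0,0,0],[0,0,0,-0.041,0,0,0],[0,0,0,-0.041,0,0,0],[0,0,0,0,0,0,7.16],[0,0,0,0,0,0,7.16],[0,0,0,0,0,0,7.16],[0,0,0,0,0,0,7.16],[0,0,0,0,0,0,7.16],[0,0,0,0,0,0,7.16],[0,-0.040,0,0,0,0,0],[0,-0.040,0,0,0,0,0],[0,-0.040,0,0,0,0,0],[0,-0.040,0,0,0,0,0],[0,-0.040,0,0,0,0,0],[0,-0.040,0,0,0,0,0],[0,-0.040,0,0,0,0,0],[0,-0.040,0,0,0,0,0],[0,-0.040,0,0,0,0,0],[0,-0.040,0,0,0,0,0]]' 
python3 -m creep '[[0,-0.036,-0.004,0,0,0,0],[0,0,0,0,0,0,0],[0,0,0,0,0,0,0]]'
python3 - <<'E'
from h import *
go(.411,-.326,.017,0)
a=get_image('scene')[150:384,100:340];b=get_image('top')[150:250,270:380]
cv2.imwrite('pics/e.png',np.hstack([cv2.resize(a,(480,468)),cv2.resize(b,(320,468))])[...,::-1])
E
```

```text
t: 5.4
tool_pos: [0.4142, -0.2922, 0.1481]
tool_rot: [-2.222, -2.221, -0.0]
contact_force: [-0.1, -0.8, -1.1]
opening: 0.0396
t: 5.7
tool_pos: [0.4103, -0.3267, 0.1479]
tool_rot: [-2.222, -2.219, -0.001]
contact_force: [-0.3, 0.1, -0.3]
opening: 0.0386
t 5.7 pos [ 0.4103 -0.3267  0.1479] tilt 0.07 tool z turn -0.08 shift mm [  0.6   0.8 130.9] F [-0.3  0.1 -0.3] open 0.0386 q6 -0.81
```

View pics/e.png

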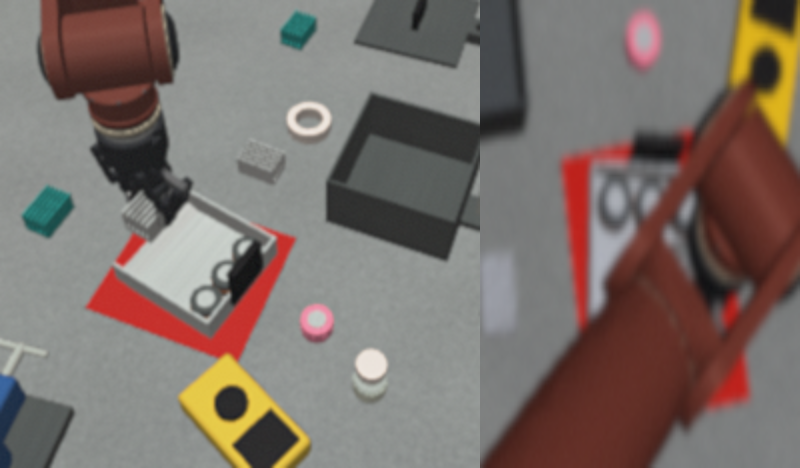

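The sink is held above the tray and level. I lower it to tcp z of about 0.017 and open part way.

```bash
python3 -m creep '[[0,0,0,0.04,0,0,0],[0,0,0,0.04,0,0,0],[0,0,0,0.03,0,0,0],[0,0,0,0.013,0,0,0],[0,0,0,0.008,0,0,0],[0,0,0,0,0,0,0],[0.66,0,0,0,0,0,0],[0.66,0,0,0,0,0,0],[0.66,0,0,0,0,0,0],[0.66,0,0,0,0,0,0],[0.66,0,0,-0.025,0,0,0],[0.66,0,0,-0.04,0,0,0],[0.66,0,0,-0.04,0,0,0],[1,0,0,-0.03,0,0,0],[1,0,0,0,0,0,0]]' 
python3 -c "
from h import *
go(.409,-.1062,.13,94.5)
print([(round(d['conf'],2),np.round(d['extent']).tolist()) for d in models.search_frame('scene','sink0')])
get_image('scene')
print([(round(d['conf'],2),np.round(d['extent']).tolist()) for d in models.search_frame('scene','sink0')])
print(pix('scene',[.409,-.1062,.034]))
"
```

```text
t: 7.3
tool_pos: [0.4133, -0.3291, 0.1588]
tool_rot: [2.213, 2.214, -0.0]
contact_force: [-0.4, -0.9, 0.9]
opening: 0.0827
t 7.3 pos [ 0.4133 -0.3291  0.1588] tilt 0.65 tool z turn 85.52 shift mm [  13.4 -222.8   27. ] F [-0.4 -0.9  0.9] open 0.0827 q6 -0.81
[(0.92, [109.0, 245.0, 138.0, 269.0]), (0.74, [242.0, 155.0, 256.0, 174.0]), (0.72, [160.0, 246.0, 180.0, 273.0]), (0.68, [218.0, 221.0, 243.0, 240.0])]
[(0.92, [111.0, 244.0, 136.0, 269.0]), (0.69, [242.0, 153.0, 258.0, 176.0]), (0.64, [218.0, 220.0, 240.0, 240.0]), (0.6, [169.0, 269.0, 199.0, 300.0])]
[229.59356347 227.19937306]
```

```bash
python3 -m creep '[[1,0,0,0,0,0,8.55],[1,0,0,0,0,0,8.55],[1,0,0,0,0,0,8.55],[1,0,0,0,0,0,8.55],[1,0,0,0,0,0,8.55],[1,0,0,0,0,0,8.55],[1,0,0,0,0,0,8.55],[1,0,0,0,0,0,8.55],[1,0,0,0,0,0,8.55],[1,0,0,0,0,0,8.55],[1,0.002,-0.037,0.004,0,0,0],[1,0.002,-0.037,0.004,0,0,0],[1,0.002,-0.037,0.004,0,0,0],[1,0.002,-0.037,0.004,0,0,0],[1,0.002,-0.037,0.004,0,0,0],[1,0.002,-0.037,0.004,0,0,0],[1,0,0,0,0,0,0],[1,0,0,0,0,0,0]]' 
python3 - <<'E'
from h import *
go(.409,-.1062,.007,94.5)
save('scene','f',(90,140,340,328),3)
E
```

```text
t: 9.25
tool_pos: [0.4043, -0.1035, 0.1266]
tool_rot: [-3.138, -0.127, 0.004]
contact_force: [0.2, -0.4, -0.3]
opening: 0.0853
t 9.2 pos [ 0.4043 -0.1035  0.1266] tilt 0.16 tool z turn 0.12 shift mm [  4.7   3.2 119.6] F [ 0.2 -0.4 -0.3] open 0.0853 q6 1.06
```

View pics/f.png

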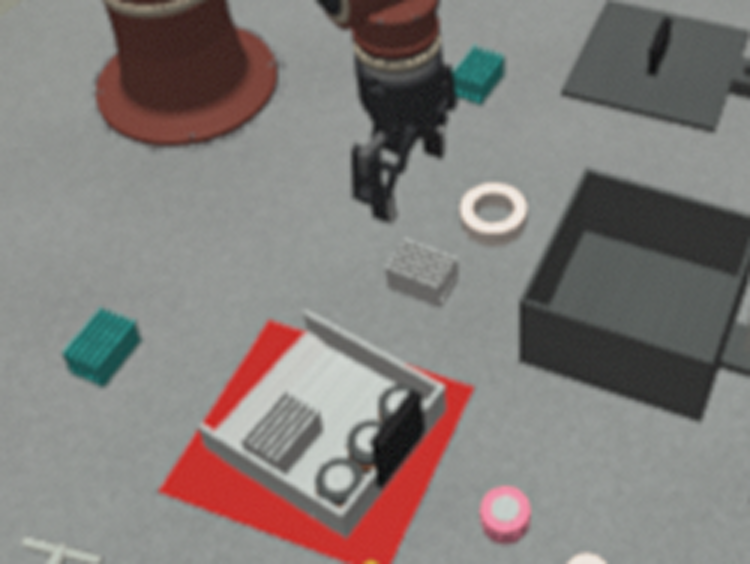

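Sink1 sits in the tray. Sink2 is at crop (422,270), unmoved, with the jaws above it. I descend and grip.

```bash
python3 -m creep '[[1,0.0025,0.0015,0.04,0,0,0],[1,0.0025,0.0015,0.04,0,0,0],[1,0,0,0.025,0,0,0],[1,0,0,0.0145,0,0,0],[1,0,0,0,0,0,0],[0,0,0,0,0,0,0],[0,0,0,0,0,0,0],[0,0,0,0,0,0,0],[0,0,0,0,0,0,0],[0,0,0,0,0,0,0],[0,0,0,0,0,0,0],[0,0,0,0,0,0,0],[0,0,0,-0.02,0,0,0],[0,0,0,-0.04,0,0,0],[0,0,0,-0.04,0,0,0],[0,0,0,-0.04,0,0,0],[0,0,0,0,0,0,0]]' 40
python3 -c "
from h import *
go(.411,-.258,.15,0)"
```

```text
t: 11.0
tool_pos: [0.414, -0.1083, 0.1554]
tool_rot: [3.134, 0.124, 0.017]
contact_force: [0.3, 0.1, 0.1]
opening: 0.039
t 11.0 pos [ 0.414  -0.1083  0.1554] tilt 0.7 tool z turn -85.46 shift mm [-149.8   -3.     3.8] F [0.3 0.1 0.1] open 0.039 q6 1.06
```

```bash
python3 -m creep '[[0,0,0,0,0,0,-8.55],[0,0,0,0,0,0,-8.55],[0,0,0,0,0,0,-8.55],[0,0,0,0,0,0,-8.55],[0,0,0,0,0,0,-8.55],[0,0,0,0,0,0,-8.55],[0,0,0,0,0,0,-8.55],[0,0,0,0,0,0,-8.55],[0,0,0,0,0,0,-8.55],[0,0,0,0,0,0,-8.55],[0,-0.03,-0.001,0,0,0,0],[0,-0.03,-0.001,0,0,0,0],[0,-0.03,-0.001,0,0,0,0],[0,-0.03,0,0,0,0,0],[0,-0.029,0,0,0,0,0],[0,0,0,0,0,0,0],[0,0,0,0,0,0,0]]'
python3 - <<'E'
from h import *
go(.411,-.258,.017,0)
save('scene','g',(90,140,340,328),3)
E
```

```text
t: 12.7
tool_pos: [0.4069, -0.2554, 0.1475]
tool_rot: [-2.22, -2.219, -0.0]
contact_force: [-0.3, 0.2, 0.1]
opening: 0.0392
t 12.7 pos [ 0.4069 -0.2554  0.1475] tilt 0.15 tool z turn -0.05 shift mm [ -2.8   4.4 130.5] F [-0.3  0.2  0.1] open 0.0392 q6 -0.72
```

View pics/g.png

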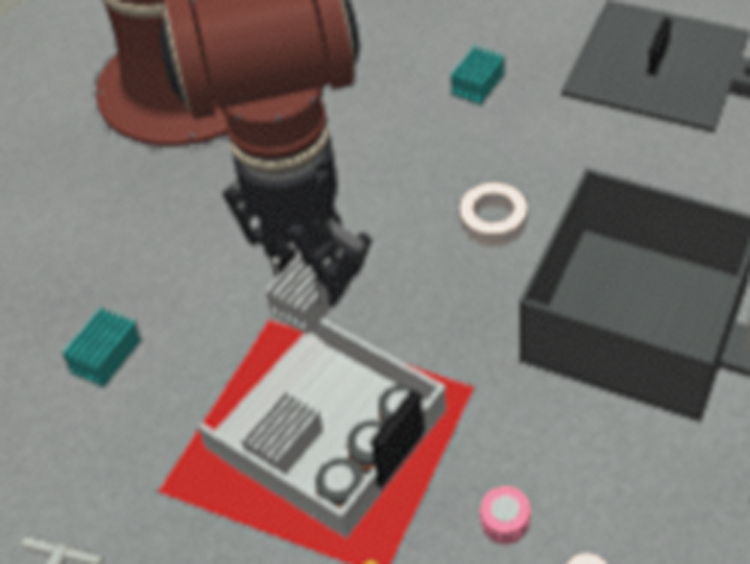

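```bash
python3 -m creep '[[0,-0.0028,0.0044,0.04,0,0,0],[0,0,0,0.04,0,0,0],[0,0,0,0.03,0,0,0],[0,0,0,0.012,0,0,0],[0,0,0,0.008,0,0,0],[0,0,0,0,0,0,0],[0.66,0,0,0,0,0,0],[0.66,0,0,0,0,0,0],[0.66,0,0,0,0,0,0],[0.66,0,0,0,0,0,0],[0.66,0,0,-0.025,0,0,0],[0.66,0,0,-0.04,0,0,0],[0.66,0,0,-0.04,0,0,0],[0.7,0,0,-0.03,0,0,0],[0.7,0,0.035,0,0,0,0],[0.7,-0.034,0.035,0,0,0,0],[0.7,0,0.037,0,0,0,0],[0.7,0,0,0,0,0,0]]' 
python3 - <<'E'
from h import *
go(.518,-.292,.055,0)
a=get_image('scene')[230:330,100:260];b=get_image('top')[150:250,270:380]
cv2.imwrite('pics/h1.png',np.vstack([cv2.resize(a,(560,350),interpolation=2),])[...,::-1])
E
```

```text
t: 14.55
tool_pos: [0.5219, -0.2932, 0.1539]
tool_rot: [2.219, 2.222, 0.001]
contact_force: [-0.8, 0.1, -0.4]
opening: 0.0594
t 14.6 pos [ 0.5219 -0.2932  0.1539] tilt 0.08 tool z turn 0.07 shift mm [ 1.2 -4.  98.9] F [-0.8  0.1 -0.4] open 0.0594 q6 -0.64
```

View pics/h1.png

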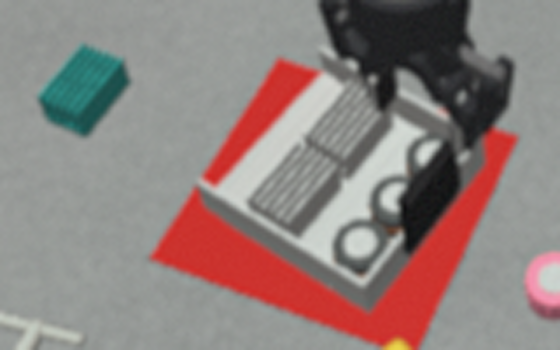

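Both sinks sit in the tray in front of the motors. Next I grasp the tray handle and lift the tray level.

```bash
python3 -m creep '[[0.7,0.0012,-0.004,0.04,0,0,0],[0.7,0,0,0.04,0,0,0],[0.7,0,0,0.019,0,0,0],[0.7,0,0,0,0,0,0],[0,0,0,0,0,0,0],[0,0,0,0,0,0,0],[0,0,0,0,0,0,0],[0,0,0,0,0,0,0],[0,0,0,0,0,0,0],[0,0,0,0,0,0,0],[0,0,0,0,0,0,0],[0,0,0,0,0,0,0]]' 110
python3 -c "
from h import *
go(.518,-.292,.055,0)"
python3 -m creep '[[0,0,0,-0.01,0,0,0],[0,0,0,-0.015,0,0,0],[0,0,0,-0.02,0,0,0],[0,0,0,-0.03,0,0,0],[0,0,0,-0.03,0,0,0],[0,0,0,-0.03,0,0,0],[0,0,0,-0.03,0,0,0],[0,0,0,-0.03,0,0,0],[0,0,0,-0.03,0,0,0],[0,0,0,-0.01,0,0,0],[0,0,0,0,0,0,0],[0,0,0,0,0,0,0],[0,0,0,0,0,0,0]]'
python3 - <<'E'
from h import *
go(.518,-.292,.3,0)
save('scene','i',(60,150,340,360),2.5)
E
```

```text
t: 15.85
tool_pos: [0.5166, -0.2922, 0.0575]
tool_rot: [2.219, 2.218, 0.002]
contact_force: [0.4, 1.5, 5.9]
opening: 0.011
t 15.8 pos [ 0.5166 -0.2922  0.0575] tilt 0.23 tool z turn -0.02 shift mm [0.2 1.4 2.5] F [0.4 1.5 5.9] open 0.011 q6 -0.64
t: 17.15
tool_pos: [0.514, -0.2907, 0.2868]
tool_rot: [-2.218, -2.219, 0.001]
contact_force: [-1.0, 0.2, -5.3]
opening: 0.0107
t 17.1 pos [ 0.514  -0.2907  0.2868] tilt 0.27 tool z turn 0.02 shift mm [ -1.3   3.9 -13.2] F [-1.   0.2 -5.3] open 0.0107 q6 -0.64
```

View pics/i.png

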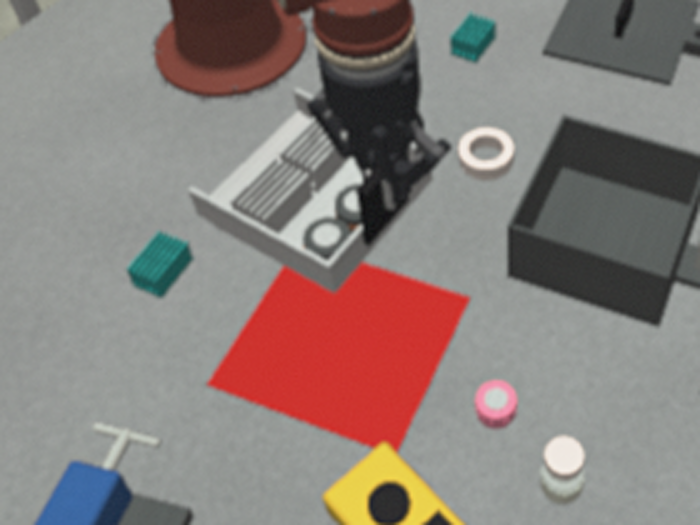

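The tray is up and level with its load in it. Next I turn it to the bin's yaw and carry it so the lip will be over the bin.

```bash
python3 -m creep '[[0,0,0,0,0,0,-4.4],[0,0,0,0,0,0,-4.4],[0,0,0,0,0,0,0]]'
python3 -c "
from h import *
go(.807,-.0016,.287,8.8)"
```

```text
t: 17.5
tool_pos: [0.5145, -0.291, 0.2881]
tool_rot: [-2.042, -2.383, 0.0]
contact_force: [0.2, 0.1, -6.2]
opening: 0.0109
t 17.5 pos [ 0.5145 -0.291   0.2881] tilt 0.16 tool z turn 0.01 shift mm [241.3 333.3   0.9] F [ 0.2  0.1 -6.2] open 0.0109 q6 -0.79
```

```bash
python3 -m creep '[[0,0.005,0.007,0,0,0,0],[0,0.01,0.014,0,0,0,0],[0,0.016,0.022,0,0,0,0],[0,0.02,0.0275,0,0,0,0],[0,0.02,0.0275,0,0,0,0],[0,0.02,0.0275,0,0,0,0],[0,0.02,0.0275,0,0,0,0],[0,0.02,0.0275,0,0,0,0],[0,0.02,0.0275,0,0,0,0],[0,0.02,0.0275,0,0,0,0],[0,0.02,0.0275,0,0,0,0],[0,0.02,0.0275,0,0,0,0],[0,0.02,0.0275,0,0,0,0],[0,0.014,0.020,0,0,0,0],[0,0.01,0.014,0,0,0,0],[0,0.005,0.007,0,0,0,0],[0,0,0,0,0,0,0],[0,0,0,0,0,0,0],[0,0,0,0,0,0,0]]'
python3 - <<'E'
from h import *
go(.807,-.0016,.287,8.8)
a=get_image('scene')[90:300,170:450];b=get_image('top')[60:260,190:330]
cv2.imwrite('pics/j.png',np.hstack([cv2.resize(a,(480,360)),cv2.resize(b,(252,360))])[...,::-1])
E
```

```text
t: 19.4
tool_pos: [0.8295, 0.0198, 0.29]
tool_rot: [2.045, 2.384, -0.001]
contact_force: [-0.1, 0.1, -4.6]
opening: 0.0108
t 19.4 pos [0.8295 0.0198 0.29  ] tilt 0.02 tool z turn -0.04 shift mm [-17.7 -25.5   3. ] F [-0.1  0.1 -4.6] open 0.0108 q6 -0.22
```

View pics/j.png

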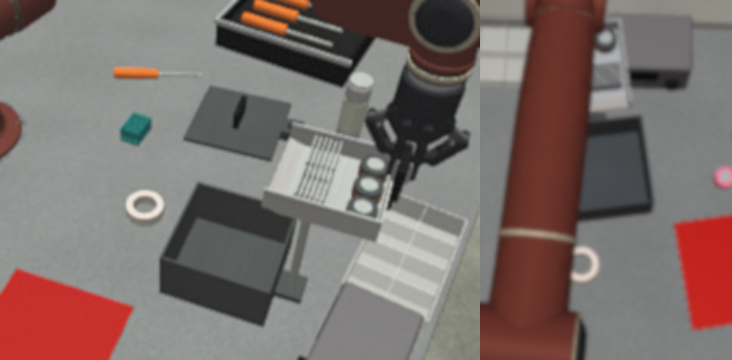

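Level over the bin but about 3 cm too far, from an error in my row sum. I correct that, then work out the tilt rows about the lip.

```bash
python3 -m creep '[[0,-0.006,-0.009,0,0,0,0],[0,-0.006,-0.009,0,0,0,0],[0,-0.0057,-0.0075,0,0,0,0],[0,0,0,0,0,0,0],[0,0,0,0,0,0,0]]'
cat > tilt.py <<'E'
from h import *
import sys
def rows(phi0,d,dz,n):  # tilt d deg per row about lip; lip descends dz m per row
    r=np.array([0,-.166,.044]);Rd=Ro.from_euler('x',-d,degrees=True).as_matrix();s0=r-Rd@r
    for k in range(n):
        p=np.radians(phi0+d*k); s=s0+dz*np.array([0,-np.sin(p),np.cos(p)])
        print('[0,0,%.4f,%.4f,%g,0,0]'%(s[1],s[2],-d),end=',')
    print()
def lip():
    o=ctrl.get_obs();R=Ro.from_rotvec(o['tool_rot']).as_matrix();L=o['tool_pos']+R@[0,-.166,.044]
    c,s=np.cos(.154),np.sin(.154);d=L[:2]-[.6135,-.0316]
    print('lip bin xy',(c*d[0]+s*d[1]).round(4),(-s*d[0]+c*d[1]).round(4),'z',L[2].round(4),'phi',np.degrees(np.arccos(-R[2,2])).round(1),'q',o['q'].round(2),'F',o['contact_force'].round(1),'t',o['t'])
E
python3 -c "
from tilt import *
lip();rows(0,2,.004,18)"
```

```text
t: 20.0
tool_pos: [0.8072, -0.0013, 0.2902]
tool_rot: [2.045, 2.385, 0.001]
contact_force: [-0.8, -0.1, -6.2]
opening: 0.011
lip bin xy 0.03 0.0004 z 0.2461 phi 0.0 q [-0.09  0.46  1.04  0.    1.64 -0.25] F [-0.8 -0.1 -6.2] t 20.0
[0,0,-0.0016,-0.0018,-2,0,0],[0,0,-0.0018,-0.0018,-2,0,0],[0,0,-0.0019,-0.0018,-2,0,0],[0,0,-0.0021,-0.0018,-2,0,0],[0,0,-0.0022,-0.0018,-2,0,0],[0,0,-0.0023,-0.0018,-2,0,0],[0,0,-0.0025,-0.0019,-2,0,0],[0,0,-0.0026,-0.0019,-2,0,0],[0,0,-0.0027,-0.0019,-2,0,0],[0,0,-0.0029,-0.0020,-2,0,0],[0,0,-0.0030,-0.0020,-2,0,0],[0,0,-0.0031,-0.0021,-2,0,0],[0,0,-0.0033,-0.0021,-2,0,0],[0,0,-0.0034,-0.0022,-2,0,0],[0,0,-0.0035,-0.0022,-2,0,0],[0,0,-0.0036,-0.0023,-2,0,0],[0,0,-0.0038,-0.0024,-2,0,0],[0,0,-0.0039,-0.0025,-2,0,0],
```

```bash
python3 -m creep '[[0,0,-0.0016,-0.0018,-2,0,0],[0,0,-0.0018,-0.0018,-2,0,0],[0,0,-0.0019,-0.0018,-2,0,0],[0,0,-0.0021,-0.0018,-2,0,0],[0,0,-0.0022,-0.0018,-2,0,0],[0,0,-0.0023,-0.0018,-2,0,0],[0,0,-0.0025,-0.0019,-2,0,0],[0,0,-0.0026,-0.0019,-2,0,0],[0,0,-0.0027,-0.0019,-2,0,0],[0,0,-0.0029,-0.002,-2,0,0],[0,0,-0.003,-0.002,-2,0,0],[0,0,-0.0031,-0.0021,-2,0,0],[0,0,-0.0033,-0.0021,-2,0,0],[0,0,-0.0034,-0.0022,-2,0,0],[0,0,-0.0035,-0.0022,-2,0,0],[0,0,-0.0036,-0.0023,-2,0,0],[0,0,-0.0038,-0.0024,-2,0,0],[0,0,-0.0039,-0.0025,-2,0,0],[0,0,0,0,0,0,0]]'
python3 -c "
from tilt import *
lip();rows(36,1.5,.005,8);rows(48,1.5,0.000,11)
save('scene','k',(190,90,430,270),2.5)"
```

```text
t: 21.9
tool_pos: [0.7487, -0.0093, 0.3055]
tool_rot: [1.731, 2.021, 0.653]
contact_force: [-0.5, -0.7, -6.0]
opening: 0.0107
lip bin xy 0.028 0.0013 z 0.1728 phi 35.8 q [-0.19 -0.05  1.68  0.25  0.93 -0.43] F [-0.5 -0.7 -6. ] t 21.9
[0,0,-0.0041,-0.0003,-1.5,0,0],[0,0,-0.0043,-0.0004,-1.5,0,0],[0,0,-0.0044,-0.0004,-1.5,0,0],[0,0,-0.0045,-0.0005,-1.5,0,0],[0,0,-0.0046,-0.0006,-1.5,0,0],[0,0,-0.0047,-0.0007,-1.5,0,0],[0,0,-0.0047,-0.0008,-1.5,0,0],[0,0,-0.0048,-0.0009,-1.5,0,0],
[0,0,-0.0012,-0.0043,-1.5,0,0],[0,0,-0.0012,-0.0043,-1.5,0,0],[0,0,-0.0012,-0.0043,-1.5,0,0],[0,0,-0.0012,-0.0043,-1.5,0,0],[0,0,-0.0012,-0.0043,-1.5,0,0],[0,0,-0.0012,-0.0043,-1.5,0,0],[0,0,-0.0012,-0.0043,-1.5,0,0],[0,0,-0.0012,-0.0043,-1.5,0,0],[0,0,-0.0012,-0.0043,-1.5,0,0],[0,0,-0.0012,-0.0043,-1.5,0,0],[0,0,-0.0012,-0.0043,-1.5,0,0],
```

View pics/k.png

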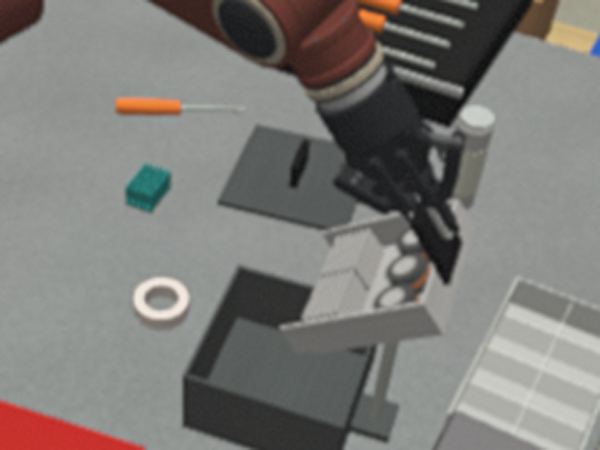

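At 36° the parts have slid to the lip and stayed there, and the lip is over the bin. I continue lowering and tipping.

```bash
python3 -m creep '[[0,0,-0.0041,-0.0003,-1.5,0,0],[0,0,-0.0043,-0.0004,-1.5,0,0],[0,0,-0.0044,-0.0004,-1.5,0,0],[0,0,-0.0045,-0.0005,-1.5,0,0],[0,0,-0.0046,-0.0006,-1.5,0,0],[0,0,-0.0047,-0.0007,-1.5,0,0],[0,0,-0.0047,-0.0008,-1.5,0,0],[0,0,-0.0048,-0.0009,-1.5,0,0],[0,0,0,0,0,0,0],[0,0,0,0,0,0,0],[0,0,0,0,0,0,0]]'
python3 -m creep '[[0,0,-0.0012,-0.0043,-1.5,0,0],[0,0,-0.0012,-0.0043,-1.5,0,0],[0,0,-0.0012,-0.0043,-1.5,0,0],[0,0,0,0,0,0,0],[0,0,-0.0012,-0.0043,-1.5,0,0],[0,0,-0.0012,-0.0043,-1.5,0,0],[0,0,0,0,0,0,0],[0,0,-0.0012,-0.0043,-1.5,0,0],[0,0,-0.0012,-0.0043,-1.5,0,0],[0,0,-0.0012,-0.0043,-1.5,0,0],[0,0,-0.0012,-0.0043,-1.5,0,0],[0,0,-0.0012,-0.0043,-1.5,0,0],[0,0,-0.0012,-0.0043,-1.5,0,0],[0,0,0,0,0,0,0],[0,0,0,0,0,0,0],[0,0,0,0,0,0,0],[0,0,0,0,0,0,0],[0,0,0,0,0,0,0]]'
python3 -c "
from tilt import *
lip()
rows(64.5,2,0,1)
get_image('scene')
for n in('sink0','motor0'): print(n,[(round(d['conf'],2),np.round(d['extent']).tolist()) for d in models.search_frame('scene',n)])"
```

```text
t: 23.05
tool_pos: [0.7218, -0.0143, 0.2892]
tool_rot: [1.604, 1.873, 0.836]
contact_force: [0.5, 0.0, -2.4]
opening: 0.0106
t: 24.85
tool_pos: [0.6751, -0.0213, 0.3029]
tool_rot: [1.427, 1.666, 1.051]
contact_force: [0.3, -0.5, -2.1]
opening: 0.0107
lip bin xy 0.0308 0.0007 z 0.1341 phi 64.5 q [-0.31 -0.38  2.14  0.99  0.51 -1.14] F [ 0.3 -0.5 -2.1] t 24.85
[0,0,-0.0016,-0.0058,-2,0,0],
sink0 [(0.76, [110.0, 247.0, 136.0, 269.0]), (0.71, [297.0, 217.0, 307.0, 228.0]), (0.58, [241.0, 157.0, 255.0, 173.0]), (0.25, [247.0, 204.0, 265.0, 222.0])]
motor0 [(0.74, [297.0, 161.0, 358.0, 241.0]), (0.69, [312.0, 230.0, 325.0, 242.0]), (0.54, [250.0, 302.0, 271.0, 319.0])]
```

The tool force fell to about 2.2 N, the weight of the empty tray, so everything has slid out. I raise the tray, level it, and look into the bin.

```bash
python3 -m creep '[[0,0,0.018,-0.0086,0,0,0],[0,0,0.018,-0.0086,0,0,0],[0,0,0.018,-0.0086,0,0,0],[0,0,0.018,-0.0086,0,0,0],[0,0,0.018,-0.0086,0,0,0],[0,0,0,0,6.45,0,0],[0,0,0,0,6.45,0,0],[0,0,0,0,6.45,0,0],[0,0,0,0,6.45,0,0],[0,0,0,0,6.45,0,0],[0,0,0,0,6.45,0,0],[0,0,0,0,6.45,0,0],[0,0,0,0,6.45,0,0],[0,0,0,0,6.45,0,0],[0,0,0,0,6.45,0,0],[0,0,0,0,0,0,0],[0,0,0,0,0,0,0]]'
python3 -c "
from tilt import *
lip()
go(.515,-.305,.3,0)"
```

```text
t: 26.7
tool_pos: [0.6754, -0.0212, 0.4015]
tool_rot: [2.043, 2.386, 0.002]
contact_force: [-0.3, 0.3, -2.4]
opening: 0.0109
lip bin xy -0.1031 0.0008 z 0.3573 phi 0.1 q [-0.14  0.13  1.25  0.    1.76 -0.3 ] F [-0.3  0.3 -2.4] t 26.7
t 26.7 pos [ 0.6754 -0.0212  0.4015] tilt 0.08 tool z turn 8.84 shift mm [-283.9 -160.6  101.2] F [-0.3  0.3 -2.4] open 0.0109 q6 -0.3
```

```bash
python3 -m creep '[[0,0,0,0,0,0,4.42],[0,0,0,0,0,0,4.42],[0,-0.04,-0.023,0,0,0,0],[0,-0.04,-0.023,0,0,0,0],[0,-0.04,-0.023,0,0,0,0],[0,-0.04,-0.023,0,0,0,0],[0,-0.04,-0.023,0,0,0,0],[0,-0.04,-0.023,0,0,0,0],[0,-0.04,-0.0225,0,0,0,0],[0,0,0,0.04,0,0,0],[0,0,0,0.04,0,0,0],[0,0,0,0.04,0,0,0],[0,0,0,0.04,0,0,0],[0,0,0,0.04,0,0,0],[0,0,0,0.04,0,0,0],[0,0,0,0,0,0,0],[0,0,0,0,0,0,0]]'
python3 - <<'E'
from h import *
go(.515,-.3015,.058,0)
get_image('scene')
for n in('sink0','motor0'): print(n,[(round(d['conf'],2),np.round(d['extent']).tolist()) for d in models.search_frame('scene',n)])
a=get_image('scene')[90:340,90:400]; b=get_image('top')[100:235,120:300]
cv2.imwrite('pics/l.png',np.vstack([cv2.resize(a,(620,380),interpolation=2)[:, :],cv2.resize(b,(620,210))])[...,::-1] if 0 else np.hstack([cv2.resize(a,(465,375),interpolation=2),cv2.resize(b[:,:],(330,375),interpolation=2)])[...,::-1])
E
```

```text
t: 28.4
tool_pos: [0.5138, -0.3011, 0.1631]
tool_rot: [2.222, 2.22, 0.001]
contact_force: [-0.2, -0.6, -0.6]
opening: 0.0106
t 28.4 pos [ 0.5138 -0.3011  0.1631] tilt 0.06 tool z turn -0.05 shift mm [ -0.3   1.1 105.1] F [-0.2 -0.6 -0.6] open 0.0106 q6 -0.65
sink0 [(0.63, [240.0, 157.0, 255.0, 175.0]), (0.59, [112.0, 244.0, 137.0, 271.0]), (0.49, [294.0, 217.0, 315.0, 240.0]), (0.46, [278.0, 230.0, 293.0, 250.0]), (0.23, [275.0, 140.0, 348.0, 182.0])]
motor0 [(0.67, [309.0, 230.0, 324.0, 244.0]), (0.65, [294.0, 237.0, 304.0, 249.0]), (0.59, [254.0, 305.0, 267.0, 321.0])]
```

View pics/l.png

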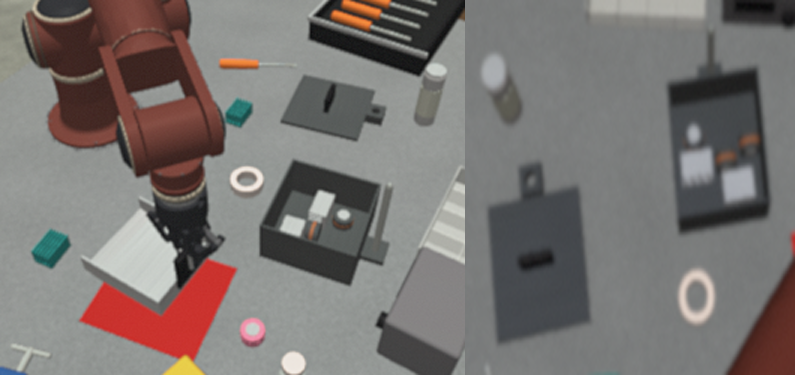

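All five parts lie in the bin: two sinks and three motors. The tray is empty and held level over the mat. I set it down.

```bash
python3 -m creep '[[0,0,0.001,0.04,0,0,0],[0,0,0,0.035,0,0,0],[0,0,0,0.02,0,0,0],[0,0,0,0.007,0,0,0],[0,0,0,0.003,0,0,0],[0,0,0,0,0,0,0],[0.4,0,0,0,0,0,0],[0.4,0,0,0,0,0,0],[0.4,0,0,0,0,0,0],[0.4,0,0,0,0,0,0],[0.4,0,0,-0.03,0,0,0],[0.4,0,0,-0.04,0,0,0],[0.4,0,0,-0.04,0,0,0],[0.6,0,0,-0.04,0,0,0],[0.6,0,0,-0.04,0,0,0],[0.6,0,0,0,0,0,0]]'
python3 - <<'E'
from h import *
go(.4622,.3164,.2,10.9)
get_image('top')
for n in('tray','mat','lid_hole','lid'): print(n,[(round(d['conf'],2),np.round(d['extent'],1).tolist()) for d in models.search_frame('top',n)])
E
```

```text
t: 30.25
tool_pos: [0.518, -0.3034, 0.2561]
tool_rot: [2.212, 2.211, 0.003]
contact_force: [0.6, -0.0, 0.4]
opening: 0.0514
t 30.2 pos [ 0.518  -0.3034  0.2561] tilt 0.79 tool z turn -10.92 shift mm [619.6  61.8  51.6] F [ 0.6 -0.   0.4] open 0.0514 q6 -0.65
tray [(0.57, [322.8, 195.1, 356.5, 233.5]), (0.33, [258.3, 154.0, 268.1, 161.6])]
mat [(0.75, [320.1, 195.5, 355.7, 232.7])]
lid_hole [(0.8, [131.2, 160.8, 186.0, 224.1])]
lid [(0.72, [133.0, 158.0, 187.3, 225.2])]
```

```bash
python3 -m creep '[[0.6,0,0,0,0,0,-5.46],[0.6,0,0,0,0,0,-5.46],[0.6,0.0477,0.0048,0.004,0,0,0],[0.6,0.0477,0.0048,0.004,0,0,0],[0.6,0.0477,0.0048,0.004,0,0,0],[0.6,0.0477,0.0048,0.004,0,0,0],[0.6,0.0477,0.0048,0.004,0,0,0],[0.6,0.0477,0.0048,0.004,0,0,0],[0.6,0.0477,0.0048,0.004,0,0,0],[0.6,0.0477,0.0048,0.004,0,0,0],[0.6,0.0477,0.0048,0.004,0,0,0],[0.6,0.0477,0.0048,0.004,0,0,0],[0.6,0.0477,0.0048,0.004,0,0,0],[0.6,0.0477,0.0048,0.004,0,0,0],[0.6,0.0477,0.0048,0.004,0,0,0],[0.6,0,0,0,0,0,0],[0.6,0,0,0,0,0,0]]'
python3 - <<'E'
from h import *
go(.4622,.3164,.016,10.9)
get_image('scene')
for n in('lid','tray','mat'): print(n,[(round(d['conf'],2),np.round(d['extent'],1).tolist()) for d in models.search_frame('scene',n)])
# refined top check of the tray: outline now vs before, by aligning edges
im=get_image('top'); cv2.imwrite('pics/raw_m.png',im[...,::-1])
sc=get_image('scene'); cv2.imwrite('pics/raw_ms.png',sc[...,::-1])
old=cv2.imread('pics/a_s.png')
# change of the lid in scene vs first picture
lo=cv2.resize(old,(512,384),interpolation=cv2.INTER_AREA)[140:185,275:350].astype(int); ln=sc[140:185,275:350,::-1].astype(int)
print('lid region mean abs diff',abs(lo-ln).mean())
E
```

```text
t: 32.2
tool_pos: [0.458, 0.3198, 0.1931]
tool_rot: [-1.997, -2.424, 0.006]
contact_force: [0.0, 0.1, 1.1]
opening: 0.0515
t 32.2 pos [0.458  0.3198 0.1931] tilt 0.23 tool z turn 0.13 shift mm [ -3.8   4.2 177.1] F [0.  0.1 1.1] open 0.0515 q6 0.28
lid [(0.88, [280.3, 137.2, 348.2, 182.1])]
tray [(0.69, [152.7, 245.4, 236.9, 324.2])]
mat [(0.74, [143.8, 247.9, 248.4, 327.0])]
lid region mean abs diff 1.3192098765432099
```

The lid hasn't moved. I descend on its handle and pinch.

```bash
python3 -m creep '[[0.6,-0.004,0.004,0.045,0,0,0],[0.6,0,0,0.045,0,0,0],[0.6,0,0,0.045,0,0,0],[0.6,0,0,0.03,0,0,0],[0.6,0,0,0.012,0,0,0],[0.6,0,0,0,0,0,0],[0,0,0,0,0,0,0],[0,0,0,0,0,0,0],[0,0,0,0,0,0,0],[0,0,0,0,0,0,0],[0,0,0,0,0,0,0],[0,0,0,0,0,0,0],[0,0,0,0,0,0,0]]' 110
python3 -c "
from h import *
go(.4622,.3164,.016,10.9)"
python3 -m creep '[[0,0,0,-0.01,0,0,0],[0,0,0,-0.02,0,0,0],[0,0,0,-0.035,0,0,0],[0,0,0,-0.04,0,0,0],[0,0,0,-0.04,0,0,0],[0,0,0,-0.04,0,0,0],[0,0,0,-0.04,0,0,0],[0,0,0,0,0,0,0],[0,0,0,0,0,0,0],[0,0,0,0,0,0,0]]'
python3 -c "
from h import *
go(.6135,-.0316,.25,8.8)"
```

```text
t: 33.8
tool_pos: [0.4654, 0.3171, 0.021]
tool_rot: [1.999, 2.421, 0.005]
contact_force: [-1.5, -0.5, 6.4]
opening: 0.0104
t 33.8 pos [0.4654 0.3171 0.021 ] tilt 0.2 tool z turn 0.01 shift mm [-0.1 -3.3  5. ] F [-1.5 -0.5  6.4] open 0.0104 q6 0.28
t: 34.8
tool_pos: [0.4626, 0.3156, 0.2406]
tool_rot: [-1.999, -2.421, 0.006]
contact_force: [-1.0, -0.2, -3.1]
opening: 0.01
t 34.8 pos [0.4626 0.3156 0.2406] tilt 0.26 tool z turn 2.1 shift mm [-366.2   95.9   -9.3] F [-1.  -0.2 -3.1] open 0.01 q6 0.28
```

Lid lifted: force about 3.5 N, opening 10 mm. I carry it beside the rod (60 mm off in bin y) to measure the hole against the rod from close by.

```bash
python3 -m creep '[[0,0,0,-0.01,0,0,2.1],[0,-0.015,0.005,0,0,0,0],[0,-0.03,0.01,0,0,0,0],[0,-0.04,0.0135,0,0,0,0],[0,-0.04,0.0135,0,0,0,0],[0,-0.04,0.0135,0,0,0,0],[0,-0.04,0.0135,0,0,0,0],[0,-0.04,0.0135,0,0,0,0],[0,-0.03,0.01,0,0,0,0],[0,-0.02,0.003,0,0,0,0],[0,-0.011,0,0,0,0,0],[0,0,0,0,0,0,0],[0,0,0,0,0,0,0],[0,0,0,0,0,0,0],[0,0,0,0,0,0,0]]'
python3 - <<'E'
from h import *
go(.6043,.0277,.25,8.8)
o=ctrl.get_obs();T=o['tool_pos'];print(T)
R=Ro.from_rotvec(o['tool_rot']).as_matrix()
H=T+R@[0,.112,.021-.024]; print('pred hole top',H)
rod=np.array([.6135+.112*np.cos(.154),-.0316+.112*np.sin(.154),.197]); print('rod',rod)
out=[]
for c in('top','scene'):
    im=get_image(c);cv2.imwrite('pics/raw_n_%s.png'%c,im[...,::-1])
    p=(pix(c,H)+pix(c,rod))/2; u,v=np.round(p).astype(int); print(c,pix(c,H),pix(c,rod),'crop0',u-24,v-24)
    out.append(cv2.resize(im[v-24:v+24,u-24:u+24],None,fx=8,fy=8,interpolation=cv2.INTER_CUBIC))
cv2.imwrite('pics/n.png',np.hstack(out)[...,::-1])
E
```

```text
t: 36.3
tool_pos: [0.6048, 0.0295, 0.2534]
tool_rot: [-2.043, -2.387, -0.0]
contact_force: [-0.0, 0.4, -3.5]
opening: 0.0102
t 36.3 pos [0.6048 0.0295 0.2534] tilt 0.01 tool z turn 0.09 shift mm [-1.7 -0.8  3.4] F [-0.   0.4 -3.5] open 0.0102 q6 -0.23
[0.60482709 0.02946138 0.25336458]
pred hole top [0.71548262 0.04676252 0.25636831]
rod [ 0.72417453 -0.01442009  0.197     ]
top [234.67121593 105.58122026] [253.63248446 110.54245524] crop0 220 84
scene [358.45623168 179.61167501] [348.78943083 212.00794988] crop0 330 172
```

View pics/n.png

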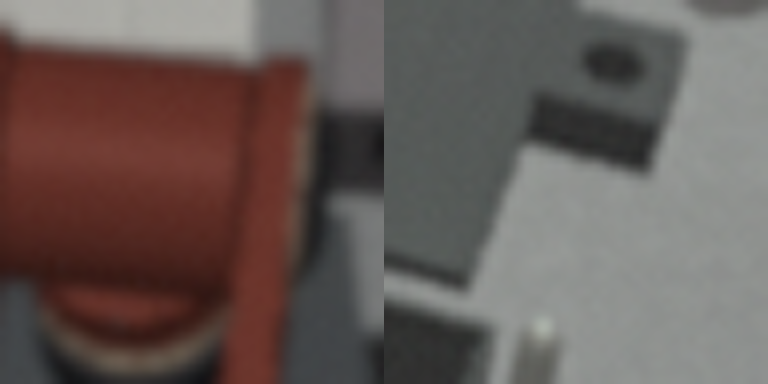

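In the scene view the hole sits at (358.2,179.4), within 0.3 px of the prediction. The rod top is at (349.2,212.3), within 0.5 px. The arm hides the top view. I refine the rod axis numerically from image profiles across the rod.

```bash
python3 - <<'E'
from h import *
rod=np.array([.6135+.112*np.cos(.154),-.0316+.112*np.sin(.154)])
for cam,f in(('top','raw_t'),('top','raw_m'),('scene','raw_ms'),('scene','raw_n_scene')):
    im=cv2.imread('pics/%s.png'%f).astype(np.float32).mean(2)
    zs=np.linspace(.05,.18,60) if f!='raw_n_scene' else np.linspace(.12,.18,40)
    A,B=pix(cam,[*rod,.0]),pix(cam,[*rod,.197]); d=(B-A)/np.linalg.norm(B-A); n=np.array([-d[1],d[0]])
    off=np.arange(-6,6.1,.5)
    P=np.array([pix(cam,[*rod,z]) for z in zs])
    prof=np.mean([cv2.remap(im,(p[0]+off*n[0])[None].astype(np.float32),(p[1]+off*n[1])[None].astype(np.float32),cv2.INTER_CUBIC)[0] for p in P],0)
    # model-free: world shift per pixel of n
    J=np.array([(pix(cam,[rod[0]+.01*(i==0),rod[1]+.01*(i==1),.12])-pix(cam,[*rod,.12]))@n/10 for i in range(2)])
    print(f,'n',n.round(2),'px per mm (x,y)',J.round(3)); print(prof.round(0).astype(int).tolist())
    # along-rod profile through the tip
    al=np.arange(-6,6.1,.5)
    print(' tip',cv2.remap(im,(B[0]+al*d[0])[None].astype(np.float32),(B[1]+al*d[1])[None].astype(np.float32),cv2.INTER_CUBIC)[0].round(0).astype(int).tolist())
E
```

```text
raw_t n [1.   0.01] px per mm (x,y) [ 0.007 -0.284]
[108, 107, 107, 106, 105, 103, 100, 95, 88, 81, 75, 70, 68, 70, 73, 79, 86, 92, 97, 100, 101, 102, 104, 105, 107]
 tip [69, 69, 69, 70, 70, 70, 71, 72, 75, 81, 88, 97, 106, 114, 118, 119, 119, 117, 115, 114, 114, 115, 115, 115, 114]
raw_m n [1.   0.01] px per mm (x,y) [ 0.007 -0.284]
[111, 111, 110, 109, 108, 106, 103, 98, 91, 84, 77, 73, 71, 72, 75, 82, 88, 95, 100, 103, 104, 105, 106, 108, 110]
 tip [71, 71, 71, 71, 72, 73, 73, 74, 77, 83, 91, 100, 109, 116, 121, 123, 122, 120, 118, 118, 118, 118, 119, 119, 118]
raw_ms n [0.98 0.22] px per mm (x,y) [0.375 0.089]
[67, 80, 99, 118, 134, 140, 139, 131, 117, 103, 93, 89, 88, 88, 88, 86, 86, 92, 103, 118, 131, 138, 140, 140, 140]
 tip [88, 88, 90, 91, 95, 99, 107, 113, 122, 134, 146, 155, 158, 155, 147, 143, 141, 139, 139, 139, 140, 140, 140, 138, 137]
raw_n_scene n [0.98 0.22] px per mm (x,y) [0.375 0.089]
[70, 76, 92, 115, 135, 146, 146, 137, 122, 107, 97, 93, 93, 94, 93, 91, 91, 96, 106, 121, 135, 144, 147, 147, 147]
 tip [93, 93, 94, 97, 100, 103, 110, 118, 128, 141, 153, 162, 164, 162, 155, 150, 147, 146, 146, 146, 146, 145, 145, 145, 145]
```

```bash
python3 - <<'E'
from h import *
im=cv2.imread('pics/raw_n_scene.png').astype(np.float32).mean(2)
R=Ro.from_rotvec(ctrl.get_obs()['tool_rot']).as_matrix();T=ctrl.get_obs()['tool_pos']
p=pix('scene',T+R@[0,.112,-.003]); ys,xs=np.mgrid[174:186,353:365]; w=im[174:186,353:365]
print(p); print(w.round().astype(int))
m=np.hypot((xs-358.2)/5.5,(ys-179.6)/4)<1; b=np.percentile(w[m],85); ww=np.clip(b-w,0,None)*m; ww[ww<.3*ww.max()]=0
print('centroid',(xs*ww).sum()/ww.sum(),(ys*ww).sum()/ww.sum())
print(np.array([(pix('scene',T+R@[0,.112,-.003]+e)-p) for e in np.eye(3)*.001]).round(3))
E
```

```text
[358.49242102 179.64099954]
[[ 88  90  91  91  95 101 111 118 124 128 135 139]
 [ 88  88  87  87  86  89  90  93  97 102 109 115]
 [ 88  88  88  84  83  84  84  84  86  90  91  92]
 [ 88  85  76  71  66  69  72  75  82  89  88  87]
 [ 88  79  62  52  49  50  55  59  71  84  90  89]
 [ 86  76  52  43  45  46  47  46  58  74  87  90]
 [ 86  77  61  45  45  48  44  44  51  68  85  89]
 [ 88  87  77  57  53  51  48  51  58  73  86  87]
 [ 89  90  86  79  75  69  65  66  74  85  88  88]
 [ 86  89  88  87  87  84  82  81  87  90  89  86]
 [ 73  74  81  85  87  85  87  90  90  91  88  87]
 [ 56  58  63  68  73  76  83  85  88  90  88  87]]
centroid 358.19530766797044 179.49675352277694
[[ 0.373  0.141]
 [ 0.148 -0.234]
 [ 0.065 -0.285]]
```

Relative to the prediction, the rod is about 2 mm farther in x and the hole about 0.9 mm nearer. The lid target is therefore TCP (0.6163, -0.0317).

```bash
python3 -c "
from h import *
go(.6163,-.0317,.2534,8.8)"
```

```text
t 36.4 pos [0.605  0.0292 0.2535] tilt 0.02 tool z turn 0.07 shift mm [-62.    1.9   0.1] F [-0.5 -0.1 -2.8] open 0.0106 q6 -0.23
```

```bash
cat > hole.py <<'E'
from h import *
im=get_image('scene').astype(np.float32).mean(2)
o=ctrl.get_obs();R=Ro.from_rotvec(o['tool_rot']).as_matrix();T=o['tool_pos']
p=pix('scene',T+R@[0,.112,-.003]);u,v=np.round(p).astype(int)
ys,xs=np.mgrid[v-6:v+7,u-7:u+8];w=im[v-6:v+7,u-7:u+8];c=p.copy()
for _ in range(4):
    m=np.hypot((xs-c[0])/5.5,(ys-c[1])/4)<1; b=np.percentile(w[m],85); ww=np.clip(b-w,0,None)*m; ww[ww<.3*ww.max()]=0
    c=np.array([(xs*ww).sum(),(ys*ww).sum()])/ww.sum()
rod=np.array([.72417+.00195,-.01442,T[2]+.003])
J=np.array([(pix('scene',rod+e)-pix('scene',rod)) for e in np.eye(3)[:2]*.001]).T
print('pred',p.round(2),'seen',c.round(2),'rod axis at that height',pix('scene',rod).round(2),'hole must move mm (x,y)',np.linalg.solve(J,pix('scene',rod)-c).round(1))
E
python3 -m creep '[[0,-0.012,0.0005,0,0,0,0],[0,-0.02,0.0005,0,0,0,0],[0,-0.02,0.0005,0,0,0,0],[0,-0.01,0.0004,0,0,0,0],[0,0,0,0,0,0,0],[0,0,0,0,0,0,0],[0,0,0,0,0,0,0],[0,0,0,0,0,0,0]]'
python3 -c "
from hole import *
go(.6163,-.0317,.2534,8.8)"
```

```text
t: 37.2
tool_pos: [0.6164, -0.0318, 0.2533]
tool_rot: [-2.043, -2.386, -0.0]
contact_force: [0.5, -0.0, -3.7]
opening: 0.0102
pred [353.5  196.31] seen [353.17 196.22] rod axis at that height [353.17 196.1 ] hole must move mm (x,y) [-0.1  0.4]
t 37.2 pos [ 0.6164 -0.0319  0.2534] tilt 0.01 tool z turn 0.05 shift mm [ 0.2 -0.1 -0. ] F [-0.8  1.1 -4.2] open 0.01 q6 -0.33
```

The hole's pixel agrees with the rod axis to about 0.4 mm. I lower in stages and check the force.

```bash
python3 -m creep '[[0,0,0,0.012,0,0,0],[0,0,0,0.012,0,0,0],[0,0,0,0.008,0,0,0],[0,0,0,0.006,0,0,0],[0,0,0,0.006,0,0,0],[0,0,0,0.006,0,0,0],[0,0,0,0.006,0,0,0],[0,0,0,0,0,0,0],[0,0,0,0,0,0,0],[0,0,0,0,0,0,0]]'
python3 -c "
from hole import *
go(.6163,-.0317,.116,8.8)"
```

```text
t: 38.25
tool_pos: [0.6168, -0.0326, 0.1979]
tool_rot: [2.044, 2.385, 0.001]
contact_force: [-0.1, 0.2, -3.5]
opening: 0.0104
pred [350.09 211.72] seen [350.12 210.75] rod axis at that height [349.74 211.27] hole must move mm (x,y) [-0.1 -2.1]
t 38.3 pos [ 0.6168 -0.0326  0.1979] tilt 0.06 tool z turn -0.0 shift mm [ 1.  -0.4 81.9] F [-0.  -0.4 -4.1] open 0.0103 q6 -0.33
```

The rod is 20 mm into the block and no extra force shows. I continue down to the rim.

```bash
python3 -m creep '[[0,0.0005,0,0.012,0,0,0],[0,0,0,0.014,0,0,0],[0,0,0,0.014,0,0,0],[0,0,0,0.014,0,0,0],[0,0,0,0.012,0,0,0],[0,0,0,0.008,0,0,0],[0,0,0,0.004,0,0,0],[0,0,0,0.002,0,0,0],[0,0,0,0,0,0,0],[0,0,0,0,0,0,0]]'
python3 -c "
from h import *
go(.6163,-.0317,.116,8.8)"
```

```text
t: 39.3
tool_pos: [0.6169, -0.0321, 0.1181]
tool_rot: [2.044, 2.384, 0.001]
contact_force: [-0.3, -0.2, -3.6]
opening: 0.0103
t 39.3 pos [ 0.6169 -0.0321  0.1181] tilt 0.08 tool z turn -0.0 shift mm [ 0.5 -0.6  2.1] F [-0.3 -0.2 -3.6] open 0.0103 q6 -0.33
```

```bash
python3 -m creep '[[0,0,0,0.001,0,0,0],[0,0,0,0.001,0,0,0],[0,0,0,0.001,0,0,0],[0,0,0,0,0,0,0],[0,0,0,0,0,0,0]]'
python3 -m creep '[[0.35,0,0,0,0,0,0],[0.35,0,0,0,0,0,0],[0.35,0,0,0,0,0,0],[0.35,0,0,0,0,0,0],[0.5,0,0,-0.03,0,0,0],[0.5,0,0,-0.04,0,0,0],[0.5,0,0,-0.04,0,0,0],[0.5,0,0,-0.04,0,0,0],[0.5,0.04,-0.02,-0.02,0,0,0],[0.5,0.04,-0.02,0,0,0,0],[0.5,0.045,-0.02,0,0,0,0],[0.5,0.045,-0.02,0,0,0,0],[0.5,0.045,-0.02,0,0,0,0],[0.5,0.045,-0.02,0,0,0,0],[0.5,0.045,0,0,0,0,0],[0.5,0.045,0,0,0,0,0],[0.5,0,0,0,0,0,0],[0.5,0,0,0,0,0,0]]'
python3 - <<'E'
from h import *
a=get_image('scene'); b=get_image('top'); cv2.imwrite('pics/raw_z_s.png',a[...,::-1])
def box(x0,x1,hy,z): return [(x1,hy,z),(x1,-hy,z),(x0,-hy,z),(x0,hy,z)]
big=cv2.resize(a,None,fx=2,fy=2,interpolation=cv2.INTER_CUBIC); bt=cv2.resize(b,None,fx=3,fy=3,interpolation=cv2.INTER_CUBIC)
def dr(I,cam,s,p,bd,z0):
    c,sn=np.cos(p[2]),np.sin(p[2])
    P=[pix(cam,[p[0]+c*q[0]-sn*q[1],p[1]+sn*q[0]+c*q[1],z0+q[2]])*s+s/2-.5 for q in bd]
    cv2.polylines(I,[np.array(P,np.int32)],True,(0,255,0),1)
for I,cam,s in((big,'scene',2),(bt,'top',3)):
    dr(I,cam,s,(.6155,-.0316,.154),box(-.092,.092,.092,.008),.095); dr(I,cam,s,(.433,-.3015,0),box(-.084,.076,.075,.04),.003); dr(I,cam,s,(.4329,-.3015,.1847),box(-.11,.11,.1,.003),0)
v=np.hstack([big[300:700,260:680],cv2.resize(bt[290:750,630:1100],(380,400))])
cv2.imwrite('pics/z.png',v[...,::-1]); print(v.shape, ctrl.get_obs()['t'])
E
```

```text
t: 39.8
tool_pos: [0.6169, -0.0321, 0.116]
tool_rot: [2.044, 2.385, 0.001]
contact_force: [-4.3, -0.0, 4.7]
opening: 0.0103
t: 41.6
tool_pos: [0.4439, 0.2961, 0.2841]
tool_rot: [2.042, 2.387, -0.001]
contact_force: [0.1, -0.4, -0.6]
opening: 0.043
(400, 800, 3) 41.7
```

View pics/z.png

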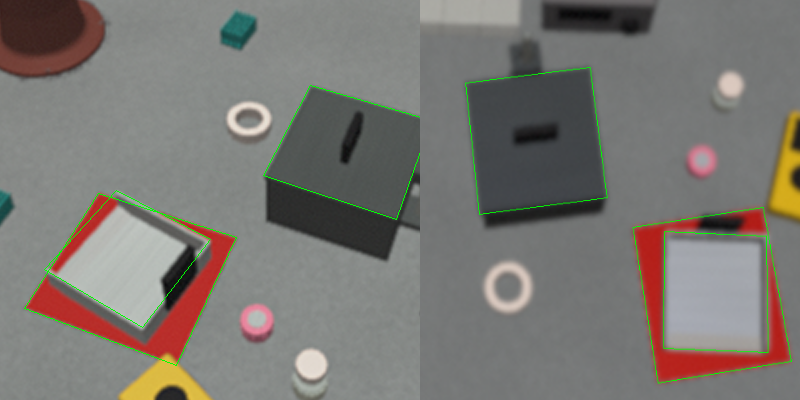

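The lid outline matches the seated position in both views, with the rod through its block. The empty tray stands flat near the middle of the mat, and the bystanders are where they were. I hand the job in.

```bash
python3 -c "
from station import finish_job
print(finish_job())"
```

```text
the job is handed in; nothing more can be done
None
```

I put both heat sinks in the tray with the three motors and tipped everything into the bin. The empty tray is back on the mat and the lid is down its rod onto the rim. I handed the job in at about 42 s; no verdict was reported.

**Bin contents:** After tipping, the force on the tool fell to about 2.2 N, the weight of the empty tray. The picture taken before the lid went on showed all five parts in the bin.

**Lid and tray:** In the last picture, from both cameras, the lid's outline matched the seated pose. The tool stopped at the expected seating height with a light contact force of about 5 N. The tray stood flat near the middle of the mat, and the gripper was clear of everything.

**Checks that disagreed:**
- My bin fit placed the rod about 2 mm off in x compared with the rod's edge profile. I corrected this before lowering the lid.
- A hole-position check with the rod already in the hole read 2 mm off. I ignored it, because the rod spoils that measurement and the force stayed at the lid's own weight.

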